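# Load the specimen press and put half a turn of preload on the mount

### The arm

A 7-joint arm with a two-finger parallel gripper is mounted at the origin on the work surface. World frame = base frame: x ahead of the robot, y to its left, z up, the work surface at z = 0. Lengths are in mm, angles in rad, forces in N, time in s.
With the tool pointing down it reaches from about 400 to 850 mm from the base axis. Payload 10.4 kg.
Tool frame: the origin (TCP) lies on the centre line of the jaws, within the pads' length; the fingertips stand 22 mm ahead of it and the grasp point (between the pads) lies 3 mm ahead of it (tips_ahead is the distance from the TCP to the fingertips, in mm); z points along the fingers, y is the line along which they close (so a half turn about z gives the same grasp; the last joint's range is limited). The gripper opens to 87 mm and grips with 3 to 60 N. Pads are 19 mm wide; open, the fingers measure 117 mm over their backs; the gripper's body (75 mm by 190 mm) begins 51 mm behind the grasp point.
Start: joints at [-0.023, 0.332, -0.065, 1.46, 0.022, 1.35, -0.088], TCP at [625.02, 0.018, 244.576] pointing down, gripper open.
Joint ranges: [-2.6, 2.6], [-0.5, 2.12], [-1.47, 1.34], [0.16, 2.42], [-1.27, 4.41], [0.06, 2.06], [-2.6, 2.6]. Speed limits (rad/s): [2.22, 2.22, 2.79, 2.79, 3.14, 3.14, 3.14].

### API

Orientations are given as a unit quaternion [x, y, z, w].
In Python, from cell import sense, get_image, finish_job, tips_ahead gives the robot as it stands. The module is installed in compiled form; this text tells all that it offers.
- The arm moves only by the tool play_rows, never from a script. Its argument "rows" is a list of rows, each an object with "claw": the finger opening in mm, from 0 to 87; "translation": the shift along the tool's x, y, z in mm, a list of three; "twist": the turn, a rotation vector about the tool's x, y, z in degrees, a list of three. In form: [{"claw": claw, "translation": [tx, ty, tz], "twist": [rx, ry, rz]}, ...]. A call has 1 to 20 rows; each row is the pose to reach, as a shift and turn from the pose commanded when the call began, along the tool's axes at that moment; what a row does not reach only later rows make up. A row lasts 1/8 s, in which the tool goes at most 62.5 mm and 10.7 degrees, less where a joint would pass 70% of its speed; a pose out of reach is approached as far as the arm can. A call with a gripper value outside its range is refused whole. The fingers move at their own pace and stop on an object; the grip force is fixed at half the most. Time passes only in rows, so rows that repeat a pose let the fingers close. It gives the time, the measured TCP pose, the force, the opening and the grip force at its end, in the units of the state.
- sense(): the state, without advancing time (a new reading comes with each control period).
- get_image(name): name is "scene" or "side" or "wrist"; returns a dict with "frame" (400x640x3 uint8, red, green, blue), "camera_matrix" (3x3 intrinsics, pixels), "rvec" (rotation vector, rad) and "tvec" (3), from world to camera coordinates, as OpenCV has them. Camera axes: x right, y down, z forward; pixel columns grow to the right and rows downward; lengths in mm; the calibration is good to about 2 mm. A picture is of the moment at which its call begins. There is no depth.
- finish_job(): hands the job in; it is judged then, once.
The state is a dict: "clock": time; "joint_positions": joint angles; "qvel": joint speeds; "effort": joint torques, N m; "tool_pos": TCP position; "orientation": TCP orientation; "force": force on the tool from outside, world axes, zero at the start; "wrist_torque": the same for the moment, N m; "width": finger opening in mm; "finger_force": force on a finger pad.
Only numpy, scipy, OpenCV 4.12 (cv2) and the standard library are available. Lean on these libraries where they do the work, as an engineer would, in place of code of your own. Each camera call takes 0.05 s, during which the arm holds its last target. There are 200 camera calls.

### The job

Stand the thicker of the two specimen mounts centrally on the round anvil of the pulled-out tray, then push down the release lever beside the tray and slide the tray fully home under the press. Crank the press down (clockwise from above) until its foot just touches the specimen, then give the crank half a turn more, never as much as three quarters of a turn, and let go. Leave the thin mount, the jar and the caliper where they are.

Things in the scene. Friction and masses are not known exactly. Their poses are not given: they have to be found in the camera images.
- press: Two-column bench screw press, grey crossbeam on two steel columns. Origin on the bench under the vertical screw axis; +x points away from the robot (direction in which the tray goes home), +y to the left, z up. Base plate 275 x 270 mm, 15 mm thick, from 200 mm in front (-x) to 75 mm behind the axis. Columns 28 mm diameter at y = +-118 mm. Crossbeam 60 mm (x) x 275 mm (y), from 170 to 205 mm above the bench. The press is fixed to the bench; its place and yaw vary.
- tray_front (a point): Centre of the outer (robot-side) face of the tray's front plate, 45 mm above the bench; the plate is 150 mm wide, 7 mm thick and spans heights 23 to 67 mm. Its frame is parallel to the press's (+x is the direction to push). Tray: open shallow tray 140 mm wide and 150 mm long, floor 31 mm and side walls 50 mm above the bench, stopped 110 mm out from home by the release lever; about 3 N slides it once released, slowly more if faster.
- tray (a joint): Tray travel in m: 0 = fully extended towards the robot (start), 0.110 = fully home against its stop. It cannot move home while the release lever is up.
- anvil_top (a point): Centre of the top of the anvil: a steel disc 34 mm in diameter standing in the tray 97 mm behind its front face, its top 40 to 52 mm above the bench (its height setting varies from start to start and does not give way under 60 N). When the tray is home the anvil is exactly under the screw axis. z up.
- lever_tab (a point): Centre of the top of the release lever's black ribbed thumb tab (44 mm long in the press's x, 36 mm wide in y, 5 mm thick), right (-y) of the tray, about 48 mm above the bench at rest, 170 mm in front of and 106 mm right of the screw axis. The lever pivots 90 mm behind (+x of) this point, so the tab swings down.
- lever (a joint): Release lever angle in rad: 0 = up, tray locked; 0.28 = pressed to its stop, the tab then about 25 mm lower. The tray is free above 0.20. It takes about 4 N on the tab and stays where it is left.
- screw_axis (a point): Fixed point of the press on the vertical screw axis, 260 mm above the bench: the centre of the circle on which point crank_grip goes round.
- crank_grip (a point): Grip point on the crank's upright black handle, a cylinder 18 mm in diameter that spans heights 232 to 286 mm and turns freely on its own axis; this point is 260 mm above the bench. It goes round the screw axis on a circle of 45 mm radius at constant height; the crank arm is just below (top at 230 mm; its hub, 32 mm in diameter on the axis, reaches 234 mm). Turning takes about 3 N on the handle; the crank stays where it is left.
- crank (a joint): Crank angle in rad, growing as the crank turns clockwise seen from above (which drives the ram down 16 mm per turn). At 0 the handle is on the press's +y side, at pi/2 on its +x side. Starts between 0 and pi; stops far beyond what is needed (20).
- foot_face (a point): Centre of the lower face of the press foot, a steel disc 36 mm in diameter and 12 mm thick on a brass stem of 14 mm diameter, under the ram on the screw axis. 100 mm above the bench with the crank at 0, then 16 mm lower per crank turn until it touches something.
- foot (a joint): How far the sprung foot is pushed up into the ram, in m: 0 until the foot touches something, then 16 mm per crank turn (half a turn = 0.008). It presses with 1.5 N at first contact plus 1.5 N per mm. The brass stem shows 16 mm long between foot and ram when free, half as much after half a turn.
- specimen_mid (a point): Centre of the thick mount: black resin cylinder 40 mm in diameter, 32 mm high, with a small steel inlay in its top; loose on the bench, upright; this point is 16 mm above its underside. About 90 g.
- thin_mid (a point): Centre of the thin mount (leave alone): like the other but only 18 mm high; this point is 9 mm above its underside. The two mounts stand to the left of the press; which is nearer varies.
- specimen: The thick mount itself, origin at the centre of its underside.
- thin_mount: The thin mount itself, origin at the centre of its underside.
- ram: The ram: the steel screw spindle on the screw axis, 20 to 32 mm in diameter, with the sprung foot under it; its origin is a nominal point on the screw axis (bench level with the crank at 0) and falls with it by 16 mm per turn.
- jar: Bystander: closed jar 60 mm in diameter and 58 mm high, to the right of the press; origin at the centre of its underside.
- caliper: Bystander: caliper lying flat, 160 mm long (x) and up to 12 mm high, to the right and nearer the robot; origin at the middle of its beam on the bench.
Mind the look-alikes: they are no part of the job. Leave any blue or yellow look-alike of the specimen alone.

How it is judged (in metres and radians):
On the way, in this order (a step that is already met when the one before it is completed fails the run):
1. the thick mount stands upright on the anvil of the extended tray, let go (horizontal distance between specimen_mid and anvil_top below 0.01 m and z of specimen_mid in the frame of anvil_top between 0.012 and 0.02 m and angle between specimen's own z axis and vertical below 0.12 rad and contact force between the fingers and specimen below 0.1 N and value of joint tray below 0.01 m), for 0.2 s.
2. the release lever is pressed down and frees the tray (value of joint lever above 0.2 rad), for 0.05 s.
3. the tray is fully home with the specimen still on the anvil (value of joint tray above 0.106 m and horizontal distance between specimen_mid and anvil_top below 0.01 m), for 0.2 s.
4. the foot has come down onto the specimen (contact force between ram and specimen above 0.5 N).
5. the crank has gone about half a turn past contact (foot pushed in 5.8 to 10.2 mm) (value of joint foot between 0.0058 and 0.0102 m), for 0.2 s.
At the end, for the whole second after the job is handed in: The thick mount stands upright on the anvil, its centre within 10 mm of the anvil's; the tray is home to within 4 mm; the press foot bears on the mount, the crank being half a turn (within about 0.14 turn: foot pushed in 5.8 to 10.2 mm) past first contact, and at rest (all of step 3 and all of step 5 and contact force between ram and specimen above 5 N and angle between specimen's own z axis and vertical below 0.12 rad and z of specimen_mid in the frame of anvil_top between 0.012 and 0.02 m and velocity of joint crank between -0.1 and 0.1 rad/s); the robot touches nothing.
It fails at once if the press is wound three quarters of a turn or more past contact (value of joint foot above 0.012 m).
It fails at once if the thin mount, the jar or the caliper is moved by more than 25 mm (distance of any of thin_mount, jar, caliper from where it was at the start of the episode above 0.025 m).
It also fails if it takes over 72 s, if anything falls off the work surface, if the arm or the gripper's body presses on something with over 40 N, if the wrist force passes 120 N, or if a joint passes its speed limit or range.

## Working session

There is one attempt and no reset: what is moved stays moved. The work goes in short steps, Python scripts to look and compute and a tool call to move; the robot and the scene stay as the last step left them, time stands still between calls to the robot, and variables do not carry over. Pictures are saved under pics/ and viewed, at most 10 in all, crops included, and the job is handed in when it is done.

Besides the shell and the picture viewer there is one more tool, called after "Request:" in YAML: its name, and indented under it one key for each argument. play_rows: Moves the arm, as the interface text tells. Its arguments: {"type":"object","properties":{"rows":{"type":"array"}},"required":["rows"]}

```bash
mkdir -p pics; cat > h.py <<'E'
import numpy as np, cv2
from cell import sense, get_image, finish_job, tips_ahead
from scipy.spatial.transform import Rotation as R
def cam(n):
    d=get_image(n); d['R']=cv2.Rodrigues(np.array(d['rvec'],float))[0]; d['t']=np.array(d['tvec'],float).ravel(); d['K']=np.array(d['camera_matrix'],float); return d
def ray(d,u,v):
    r=d['R'].T@np.linalg.solve(d['K'],[u,v,1.]); c=-d['R'].T@d['t']; return c,r
def onz(d,u,v,z):
    c,r=ray(d,u,v); return c+r*(z-c[2])/r[2]
def proj(d,p):
    q=d['K']@(d['R']@np.array(p,float)+d['t']); return q[:2]/q[2]
def save(d,n,crop=None,s=1):
    f=d['frame'][:,:,::-1]
    if crop: f=f[crop[1]:crop[3],crop[0]:crop[2]]
    cv2.imwrite('pics/'+n+'.png',cv2.resize(f,None,fx=s,fy=s,interpolation=cv2.INTER_CUBIC))
def totool(dp):
    return R.from_quat(sense()['orientation']).inv().apply(dp)
E
python3 - <<'E'
from h import *
for n in ['scene','side','wrist']:
    d=cam(n); save(d,n+'0',s=1.25); print(n,-d['R'].T@d['t'],d['K'][0,0])
s=sense(); print(s['tool_pos'],R.from_quat(s['orientation']).as_matrix().round(3),s['width'],s['clock'])
print(tips_ahead)
E
```

```text
scene [ 960.15201773 -335.51112959  873.97634468] 362.8279671301728
side [341.76574791 737.52993738 798.6219349 ] 390.8492885864396
wrist [626.08490848  77.65891981 383.40434473] 305.4892024641969
[ 6.24744533e+02 -1.09070763e-03  2.43966023e+02] [[-0.     1.    -0.001]
 [ 1.     0.    -0.   ]
 [-0.    -0.001 -1.   ]] 86.49752838023447 0.15
22.0
```

View pics/scene0.png

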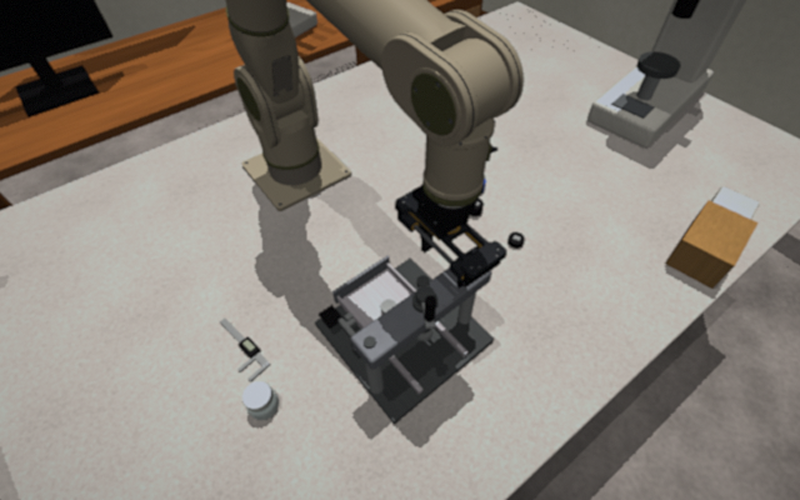

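View pics/side0.png

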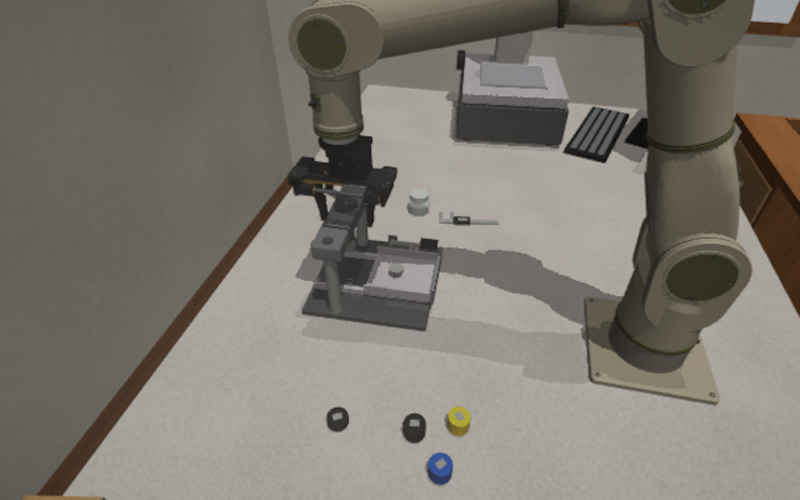

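The scene view shows the press at about (410,320), the jar at (260,400), the caliper at (245,345) and one black mount at (516,240). In the side view, the candidates are black (338,418), black (414,427), yellow (459,420) and blue (440,467). The two black ones are the mounts, and the one at (414,427) looks taller. I'll check that with a close crop.

```bash
python3 - <<'E'
from h import *
d=cam('side'); save(d,'mounts',(240,300,400,400),5)
f=d['frame'].astype(int); g=f.max(2)
m=((g<75)).astype(np.uint8); m[:310]=0; m[:, :245]=0; m[:,400:]=0
n,l,st,ce=cv2.connectedComponentsWithStats(m)
for i in range(1,n):
    if st[i,4]>40: print(st[i],ce[i])
# press features: print side pixels of things
for u,v in [(338/1.25,418/1.25),(414/1.25,427/1.25)]:
    for z in (9,16): print(onz(d,u,v,z).round(1))
a=cam('scene'); print(onz(a,516/1.25,240/1.25,16))
save(d,'press_side',(230,130,370,270),4); save(a,'press_scene',(240,190,410,340),4)
E
```

```text
[262 326  17  19 217] [269.99539171 335.55760369]
[322 331  18  23 290] [330.99310345 342.62758621]
[561.1 296.9   9. ]
[559.2 300.8  16. ]
[425.3 284.4   9. ]
[424.5 288.4  16. ]
[569.2741178 294.2295478  16.       ]
```

View pics/mounts.png

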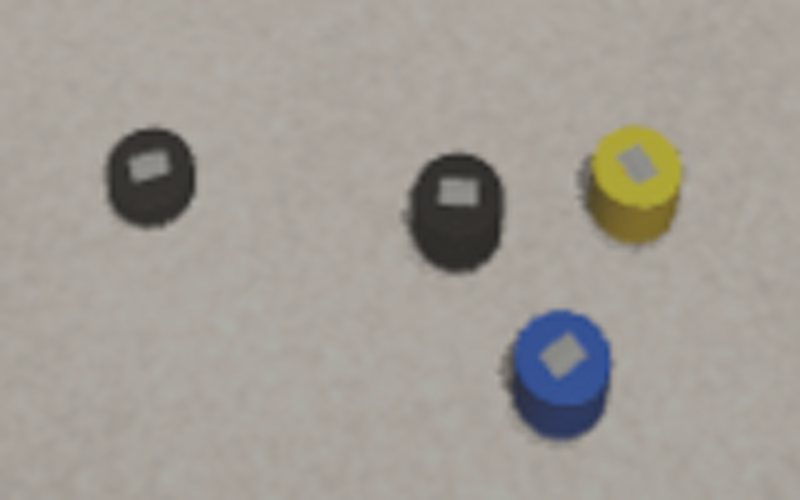

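View pics/press_side.png

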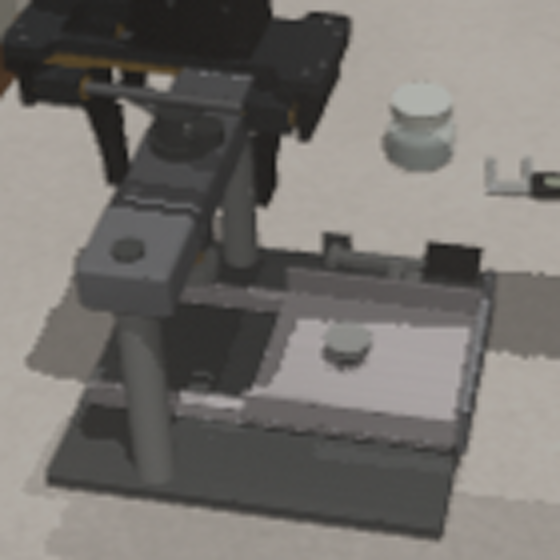

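View pics/press_scene.png

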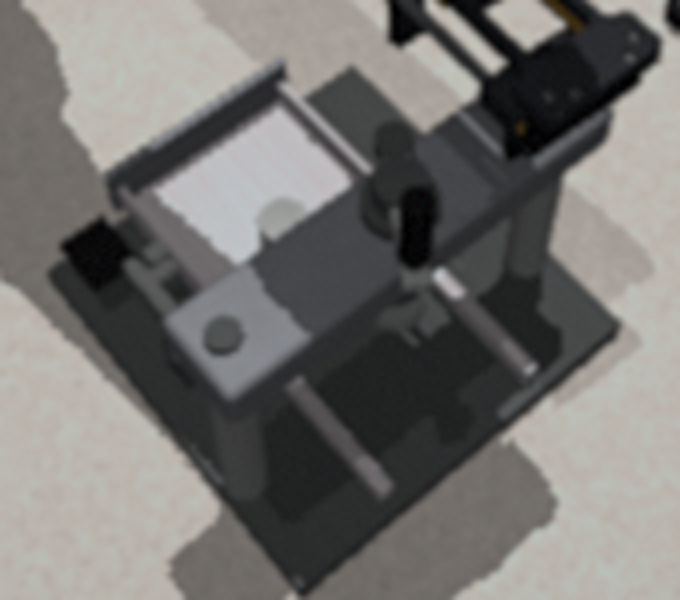

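The crop shows the thick mount at (458,210) with a tall side wall, next to the thin one at (150,177) and the blue and yellow look-alikes. In the press crops, the side view has the anvil top at (347,341) and the lever tab at (453,262). The scene view has base plate corners at (50,272), (352,70), (300,590) and (617,325), the handle top at (415,195) and the tab at (97,252).

```bash
python3 - <<'E'
from h import *
a=cam('scene'); d=cam('side')
S=lambda u,v:(240+(u+.5)/4-.5,190+(v+.5)/4-.5); D=lambda u,v:(230+(u+.5)/4-.5,130+(v+.5)/4-.5)
W=np.array([onz(a,*S(u,v),15)[:2] for u,v in [(50,270),(352,68),(300,588),(617,325)]]+[onz(d,*D(u,v),15)[:2] for u,v in [(50,478),(442,528)]])
L=np.array([(-200,-135),(-200,135),(75,-135),(75,135),(75,135),(-200,135)],float)
print(W.round(1))
for k in (4,6):
    l=L[:k]-L[:k].mean(0); w=W[:k]-W[:k].mean(0)
    th=np.arctan2((l[:,0]*w[:,1]-l[:,1]*w[:,0]).sum(),(l*w).sum()); c,s=np.cos(th),np.sin(th); M=np.array([[c,-s],[s,c]])
    t=W[:k].mean(0)-M@L[:k].mean(0); print('press',t.round(1),'yaw',th, 'res',(W[:k]-(L[:k]@M.T+t)).round(1).tolist())
P=lambda x,y:(M@[x,y]+t).round(1)
print('anvil pred',P(-110,0),'tab',P(-170,-106),'front',P(-207,0))
for z in (40,46,52): print('anvil side',z,onz(d,*D(347,341),z).round(1))
print('tab scene',onz(a,*S(97,250),48).round(1),'side',onz(d,*D(455,258),48).round(1))
h=onz(a,*S(417,193),286); print('handle',h.round(1), 'in press',(M.T@(h[:2]-t)).round(1))
# axis via beam screws
C=lambda u,v:(240+(u+.5)/5-.5,300+(v+.5)/5-.5)
print('thick',onz(d,*C(459,192),32).round(1),'thin',onz(d,*C(150,165),18).round(1),'yel',onz(d,*C(637,165),32).round(1),'blue',onz(d,*C(562,355),32).round(1))
# ratio check: top extremes/bottom extremes
print('thick bottom edge z0',onz(d,*C(458,272),0).round(1),'top far z32',onz(d,*C(458,152),32).round(1))
E
```

```text
[[ 464.7 -206.4]
 [ 454.8   56.7]
 [ 733.8 -197.3]
 [ 724.1   65.6]
 [ 716.7   73.5]
 [ 448.8   58.6]]
press [656.8 -68.1] yaw 0.035342003611860004 res [[3.0, 3.7], [2.6, -3.0], [-2.7, 3.2], [-2.9, -3.8]]
press [654.9 -67. ] yaw 0.04489480050050995 res [[3.5, 4.5], [5.7, -2.2], [-2.1, 1.3], [0.3, -5.6], [-7.1, 2.3], [-0.2, -0.3]]
anvil pred [545.1 -72. ] tab [ 489.9 -180.6] front [448.1 -76.3]
anvil side 40 [546.1 -79.2  40. ]
anvil side 46 [544.5 -72.7  46. ]
anvil side 52 [542.8 -66.2  52. ]
tab scene [ 489.6 -179.6   48. ] side [ 485.7 -180.8   48. ]
handle [691.4 -87.8 286. ] in press [ 35.5 -22.4]
thick [424.1 289.2  32. ] thin [561.8 298.1  18. ] yel [351.1 259.7  32. ] blue [369.  350.5  32. ]
thick bottom edge z0 [420.2 307.8   0. ] top far z32 [428.5 270.5  32. ]
```

Request:
play_rows:
  rows:
    - {"claw":64,"translation":[50,-35,0],"twist":[0,0,0]}
    - {"claw":64,"translation":[100,-70,0],"twist":[0,0,-10]}
    - {"claw":64,"translation":[150,-105,10],"twist":[0,0,-20]}
    - {"claw":64,"translation":[200,-140,30],"twist":[0,0,-30]}
    - {"claw":64,"translation":[250,-175,50],"twist":[0,0,-40]}
    - {"claw":64,"translation":[289,-201,70],"twist":[0,0,-50]}
    - {"claw":64,"translation":[289,-201,90],"twist":[0,0,-60]}
    - {"claw":64,"translation":[289,-201,100],"twist":[0,0,-70]}
    - {"claw":64,"translation":[289,-201,100],"twist":[0,0,-80]}
    - {"claw":64,"translation":[289,-201,100],"twist":[0,0,-90]}
    - {"claw":64,"translation":[289,-201,100],"twist":[0,0,-90]}
    - {"claw":64,"translation":[289,-201,100],"twist":[0,0,-90]}

```text
clock: 1.85
tool_pos: [424.1, 289.0, 144.6]
orientation: [0.002, 1.0, 0.0, 0.0]
force: [0.3, -0.8, 0.3]
width: 63.9
finger_force: 0.0
```

```bash
python3 - <<'E'
from h import *
w=cam('wrist'); save(w,'w1',s=1.25); s=sense()
print(s['tool_pos'],R.from_quat(s['orientation']).as_matrix().round(3),s['joint_positions'],s['clock'],s['width'])
print(-w['R'].T@w['t'],proj(w,[424,289,32]),proj(w,[424,289,0]))
m=(w['frame'].max(2)<75).astype(np.uint8)
n,l,st,ce=cv2.connectedComponentsWithStats(m)
for i in range(1,n):
    if st[i,4]>300: print(st[i],ce[i])
# arm is out of the way: triangulation views of press
a=cam('scene'); d=cam('side'); save(a,'ps2',(240,170,400,340),4); save(d,'pd2',(230,120,370,270),4)
E
```

```text
[424.04749953 289.0136683  144.62588722] [[-1.     0.003  0.   ]
 [ 0.003  1.     0.   ]
 [-0.     0.    -1.   ]] [-0.28179599  0.20242798 -0.44662549  1.85778131  0.09754838  1.10251077
  0.80289483] 1.9 63.65204182010879
[347.97621686 289.64232443 284.17574476] [319.84908039 199.10735705] [319.88939057 189.51231768]
[ 301  173   44   49 1428] [322.2745098  197.15056022]
[    0   218   640   182 86500] [313.40498266 325.31461272]
```

View pics/w1.png

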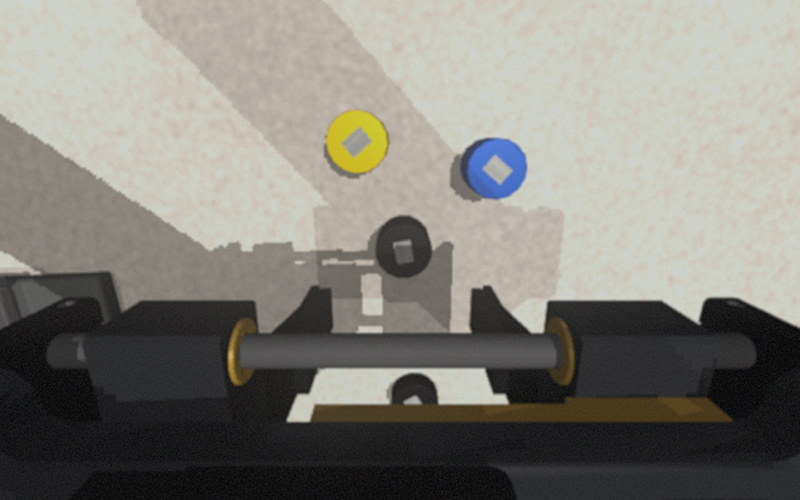

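The wrist view confirms the thick mount under the gripper, with its top at (403,249). That is about 2 mm to +y of my prediction. Yellow (357,142) and blue (497,168) are clear of the fingers.

Request:
play_rows:
  rows:
    - {"claw":64,"translation":[0,2,40],"twist":[0,0,0]}
    - {"claw":64,"translation":[0,2,80],"twist":[0,0,0]}
    - {"claw":64,"translation":[0,2,105],"twist":[0,0,0]}
    - {"claw":64,"translation":[0,2,116],"twist":[0,0,0]}
    - {"claw":64,"translation":[0,2,116],"twist":[0,0,0]}
    - {"claw":30,"translation":[0,2,116],"twist":[0,0,0]}
    - {"claw":30,"translation":[0,2,116],"twist":[0,0,0]}
    - {"claw":30,"translation":[0,2,116],"twist":[0,0,0]}
    - {"claw":30,"translation":[0,2,116],"twist":[0,0,0]}
    - {"claw":30,"translation":[0,2,116],"twist":[0,0,0]}
    - {"claw":30,"translation":[0,2,116],"twist":[0,0,0]}

```text
clock: 3.38
tool_pos: [424.3, 291.2, 29.0]
orientation: [0.0, 1.0, 0.0, 0.0]
force: [-1.7, -1.5, 5.8]
width: 39.4
finger_force: 30.0
```

View pics/ps2.png

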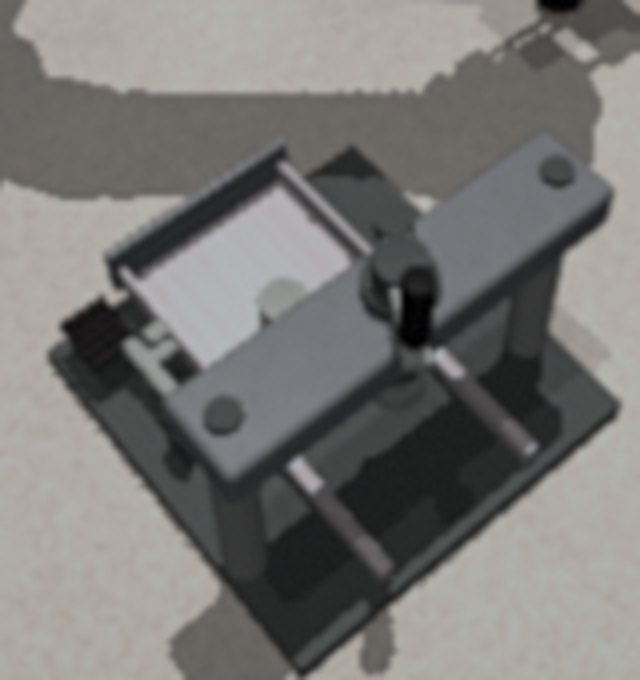

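View pics/pd2.png

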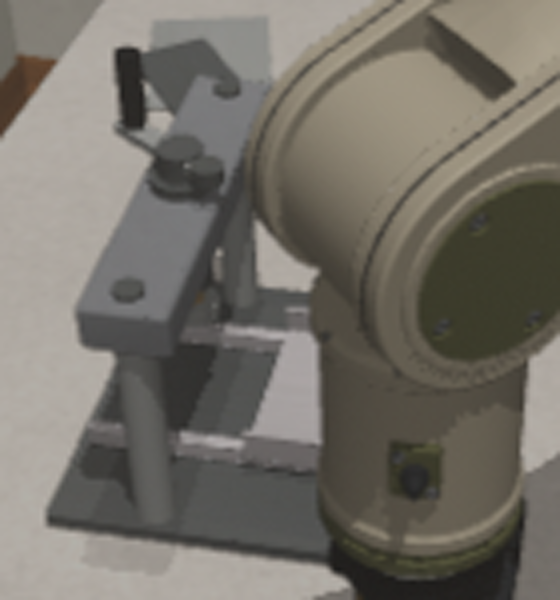

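The mount is gripped at 39.4 mm. The cleared views show the beam bolts at scene (223,414) and (557,170) and at side (128,290) and (227,88). The handle top is at scene (418,278) and side (128,52). I'll triangulate these.

```bash
python3 - <<'E'
from h import *
a=cam('scene'); d=cam('side')
S=lambda u,v:(240+(u+.5)/4-.5,170+(v+.5)/4-.5); D=lambda u,v:(230+(u+.5)/4-.5,120+(v+.5)/4-.5)
def tri(s,e):
    Pm=[x['K']@np.c_[x['R'],x['t']] for x in (a,d)]
    X=cv2.triangulatePoints(Pm[0],Pm[1],np.array(S(*s))[:,None],np.array(D(*e))[:,None])[:,0]; X=X[:3]/X[3]
    print(X.round(1),'err px',(proj(a,X)-S(*s)).round(1),(proj(d,X)-D(*e)).round(1)); return X
b1=tri((223,414),(128,290)); b2=tri((557,170),(227,88)) # same? 
h=tri((418,278),(128,52))
for n,c,ff,pts in (('scene',a,S,[(223,414),(557,170)]),('side',d,D,[(227,88),(128,290)])):
    q=[onz(c,*ff(*p),209) for p in pts]; print(n,[x.round(1) for x in q],'mid',((q[0]+q[1])/2).round(1),'yaw',np.arctan2(-(q[1]-q[0])[0],(q[1]-q[0])[1]))
print('handle at z286',onz(a,*S(418,278),286).round(1),onz(d,*D(128,52),286).round(1))
E
```

```text
[ 676.3 -128.3   97.8] err px [27.6 13.1] [15.5 -9.3]
[648.1 -16.9 299. ] err px [-21.  -10.9] [-18.6   3.5]
[692.3 -89.7 285.7] err px [-0.7 -0.3] [-0.5  0.2]
scene [array([ 661., -185.,  209.]), array([651.7,  50.1, 209. ])] mid [656.4 -67.5 209. ] yaw 0.039775170830206576
side [array([ 657.7, -182.6,  209. ]), array([648.2,  52.6, 209. ])] mid [652.9 -65.  209. ] yaw 0.040239049552893445
handle at z286 [693.8 -89.2 286. ] [691.3 -90.2 286. ]
```

Request:
play_rows:
  rows:
    - {"claw":30,"translation":[0,0,-30],"twist":[0,0,0]}
    - {"claw":30,"translation":[0,0,-70],"twist":[0,0,0]}
    - {"claw":30,"translation":[0,-20,-110],"twist":[0,0,0]}
    - {"claw":30,"translation":[-20,-50,-150],"twist":[0,0,0]}
    - {"claw":30,"translation":[-40,-85,-190],"twist":[0,0,0]}
    - {"claw":30,"translation":[-60,-120,-230],"twist":[0,0,0]}
    - {"claw":30,"translation":[-80,-160,-260],"twist":[0,0,0]}
    - {"claw":30,"translation":[-100,-205,-271],"twist":[0,0,-2.4]}
    - {"claw":30,"translation":[-120,-250,-271],"twist":[0,0,-2.4]}
    - {"claw":30,"translation":[-140,-295,-271],"twist":[0,0,-2.4]}
    - {"claw":30,"translation":[-155,-340,-271],"twist":[0,0,-2.4]}
    - {"claw":30,"translation":[-161,-362,-271],"twist":[0,0,-2.4]}
    - {"claw":30,"translation":[-161,-362,-271],"twist":[0,0,-2.4]}
    - {"claw":30,"translation":[-161,-362,-271],"twist":[0,0,-2.4]}
    - {"claw":30,"translation":[-161,-362,-271],"twist":[0,0,-2.4]}

```text
clock: 5.35
tool_pos: [584.9, -69.4, 299.7]
orientation: [-0.022, 1.0, 0.0, 0.0]
force: [0.2, 0.4, -0.6]
width: 39.3
finger_force: 30.0
```

```bash
python3 - <<'E'
from h import *
w=cam('wrist'); save(w,'w2',s=1.25); s=sense()
print(s['tool_pos'],R.from_quat(s['orientation']).as_matrix().round(4),s['width'],s['finger_force'],s['clock'])
print(-w['R'].T@w['t'],[proj(w,[545.3,-70.9,z]).round(1)*1.25 for z in(40,52)], 'tab',proj(w,[489,-180,48])*1.25)
E
```

```text
[584.92451495 -69.65406927 299.73493614] [[-9.99e-01 -4.37e-02  3.00e-04]
 [-4.37e-02  9.99e-01  3.00e-04]
 [-3.00e-04  3.00e-04 -1.00e+00]] 39.57205395237669 30.000041867606342 5.4
[508.86456639 -72.53774435 439.22767622] [array([400.125, 170.875]), array([400.125, 172.   ])] tab [289.7761153  107.45201912]
```

View pics/w2.png

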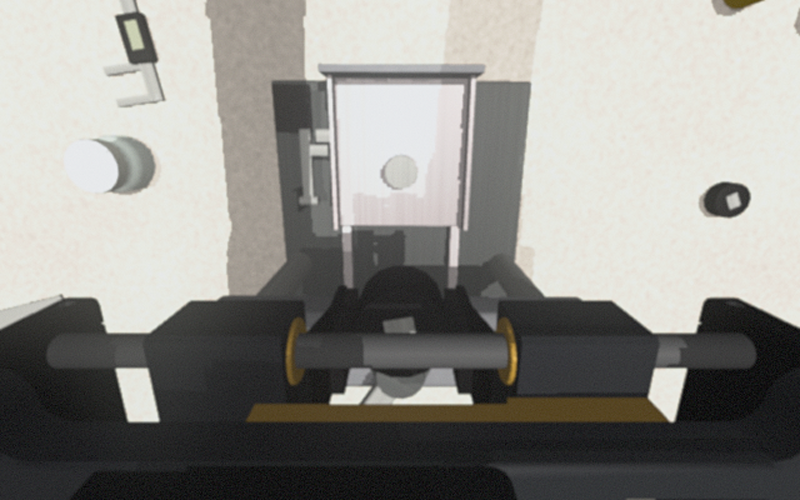

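The wrist view shows the anvil at (400,171), where I predicted it, so (545.3, -70.9) holds. Now I'll lower the mount over it.

Request:
play_rows:
  rows:
    - {"claw":30,"translation":[39.7,0.5,20],"twist":[0,0,0]}
    - {"claw":30,"translation":[39.7,0.5,60],"twist":[0,0,0]}
    - {"claw":30,"translation":[39.7,0.5,110],"twist":[0,0,0]}
    - {"claw":30,"translation":[39.7,0.5,160],"twist":[0,0,0]}
    - {"claw":30,"translation":[39.7,0.5,195],"twist":[0,0,0]}
    - {"claw":30,"translation":[39.7,0.5,212],"twist":[0,0,0]}
    - {"claw":30,"translation":[39.7,0.5,216],"twist":[0,0,0]}
    - {"claw":30,"translation":[39.7,0.5,216],"twist":[0,0,0]}
    - {"claw":30,"translation":[39.7,0.5,216],"twist":[0,0,0]}

```text
clock: 6.52
tool_pos: [546.2, -72.2, 84.9]
orientation: [-0.021, 1.0, -0.0, 0.001]
force: [-0.1, -0.3, -1.1]
width: 39.0
finger_force: 30.0
```

Request:
play_rows:
  rows:
    - {"claw":30,"translation":[0,0,1],"twist":[0,0,0]}
    - {"claw":30,"translation":[0,0,2],"twist":[0,0,0]}
    - {"claw":30,"translation":[0,0,3],"twist":[0,0,0]}
    - {"claw":30,"translation":[0,0,3],"twist":[0,0,0]}

```text
clock: 7.02
tool_pos: [545.3, -72.1, 80.5]
orientation: [-0.021, 1.0, 0.0, -0.0]
force: [-0.1, 0.2, -0.5]
width: 39.8
finger_force: 30.0
```

Request:
play_rows:
  rows:
    - {"claw":30,"translation":[0,0,1],"twist":[0,0,0]}
    - {"claw":30,"translation":[0,0,2],"twist":[0,0,0]}
    - {"claw":30,"translation":[0,0,2],"twist":[0,0,0]}

```text
clock: 7.4
tool_pos: [546.4, -72.1, 80.1]
orientation: [-0.021, 1.0, -0.0, 0.001]
force: [-1.8, 1.1, 11.5]
width: 39.6
finger_force: 30.0
```

Request:
play_rows:
  rows:
    - {"claw":30,"translation":[0,0.5,-0.8],"twist":[0,0,0]}
    - {"claw":30,"translation":[0,0.5,-0.8],"twist":[0,0,0]}
    - {"claw":62,"translation":[0,0.5,-0.8],"twist":[0,0,0]}
    - {"claw":62,"translation":[0,0.5,-0.8],"twist":[0,0,0]}
    - {"claw":62,"translation":[0,0.5,-0.8],"twist":[0,0,0]}
    - {"claw":62,"translation":[0,0.5,-0.8],"twist":[0,0,0]}
    - {"claw":62,"translation":[0,0.5,-20],"twist":[0,0,0]}
    - {"claw":62,"translation":[0,0.5,-60],"twist":[0,0,0]}
    - {"claw":62,"translation":[0,0.5,-100],"twist":[0,0,0]}
    - {"claw":62,"translation":[40,0.5,-130],"twist":[0,0,0]}
    - {"claw":62,"translation":[40,0.5,-130],"twist":[0,0,0]}
    - {"claw":62,"translation":[40,0.5,-130],"twist":[0,0,0]}

```text
clock: 8.9
tool_pos: [505.4, -73.3, 208.2]
orientation: [-0.021, 1.0, -0.0, 0.0]
force: [-0.0, -0.2, 0.2]
width: 62.0
finger_force: 0.0
```

```bash
python3 - <<'E'
from h import *
s=sense(); print(s['tool_pos'],s['width'],s['clock'],s['joint_positions'])
a=cam('scene'); d=cam('side')
# dark blob of the mount in side view near anvil; top face at z~83
for n,c in (('scene',a),('side',d)):
    u,v=proj(c,[545.3,-70.9,75]); u,v=int(u),int(v); m=np.zeros((400,640),np.uint8)
    m[v-28:v+28,u-28:u+28]=(c['frame'].max(2)<75)[v-28:v+28,u-28:u+28]
    k,l,st,ce=cv2.connectedComponentsWithStats(m); print(n,u,v,[(st[i].tolist(),ce[i].round(1).tolist()) for i in range(1,k) if st[i,4]>30])
    # same in numbers: bright inlay in the dark blob
p=np.hstack([cv2.resize(c['frame'][int(q[1])-40:int(q[1])+40,int(q[0])-40:int(q[0])+40],(400,400),interpolation=cv2.INTER_CUBIC) for c in (a,d) for q in [proj(c,[545.3,-70.9,75])]])
cv2.imwrite('pics/placed.png',p[:,:,::-1])
E
```

```text
[505.41937869 -73.2651846  208.21116838] 61.951685577584776 8.9 [ 0.20097849  0.11378401 -0.15677699  1.80273223  0.01884026  1.22643724
  1.65158444]
scene 309 239 [([281, 211, 49, 23, 253], [298.5, 221.2]), ([318, 211, 19, 21, 206], [328.2, 218.7]), ([303, 234, 15, 17, 185], [309.5, 241.1]), ([330, 235, 7, 16, 71], [333.6, 242.9]), ([281, 257, 9, 9, 58], [284.5, 261.1])]
side 315 207 [([287, 179, 40, 24, 292], [301.5, 194.0]), ([325, 179, 8, 7, 56], [328.5, 182.0]), ([334, 191, 9, 10, 69], [338.9, 195.4]), ([309, 201, 15, 20, 249], [315.8, 209.9])]
```

View pics/placed.png

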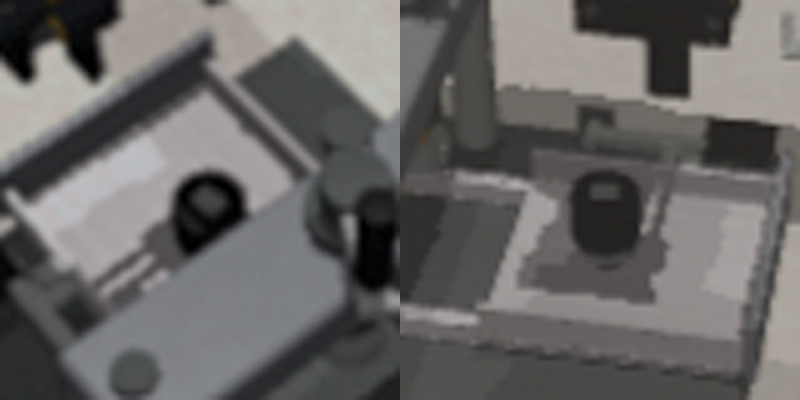

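The placed mount is upright and central on the anvil: scene crop (208,210), side crop (605,215). Next I'll press the lever with closed fingers.

Request:
play_rows:
  rows:
    - {"claw":0,"translation":[21,-50,0],"twist":[0,0,0]}
    - {"claw":0,"translation":[21,-105,10],"twist":[0,0,0]}
    - {"claw":0,"translation":[21,-105,60],"twist":[0,0,0]}
    - {"claw":0,"translation":[21,-105,100],"twist":[0,0,0]}
    - {"claw":0,"translation":[21,-105,126],"twist":[0,0,0]}
    - {"claw":0,"translation":[21,-105,133],"twist":[0,0,0]}
    - {"claw":0,"translation":[21,-105,140],"twist":[0,0,0]}
    - {"claw":0,"translation":[21,-105,146],"twist":[0,0,0]}
    - {"claw":0,"translation":[21,-105,152],"twist":[0,0,0]}
    - {"claw":0,"translation":[21,-105,157],"twist":[0,0,0]}
    - {"claw":0,"translation":[21,-105,161],"twist":[0,0,0]}
    - {"claw":0,"translation":[21,-105,163],"twist":[0,0,0]}
    - {"claw":0,"translation":[21,-105,164],"twist":[0,0,0]}
    - {"claw":0,"translation":[21,-105,164],"twist":[0,0,0]}

```text
clock: 10.75
tool_pos: [489.4, -179.2, 45.8]
orientation: [-0.021, 1.0, -0.0, 0.001]
force: [-2.9, 2.1, 16.1]
width: 0.2
finger_force: 8.2
```

Request:
play_rows:
  rows:
    - {"claw":0,"translation":[0,0,-35],"twist":[0,0,0]}
    - {"claw":0,"translation":[0,0,-75],"twist":[0,0,0]}
    - {"claw":0,"translation":[30,45,-75],"twist":[0,0,0]}
    - {"claw":0,"translation":[62.8,90,-75],"twist":[0,0,0]}
    - {"claw":0,"translation":[62.8,107,-60],"twist":[0,0,0]}
    - {"claw":0,"translation":[62.8,107,-30],"twist":[0,0,0]}
    - {"claw":0,"translation":[62.8,107,-10],"twist":[0,0,0]}
    - {"claw":0,"translation":[62.8,107,-8],"twist":[0,0,0]}
    - {"claw":0,"translation":[62.8,107,-8],"twist":[0,0,0]}

```text
clock: 11.88
tool_pos: [421.5, -74.9, 52.8]
orientation: [-0.021, 1.0, 0.0, -0.0]
force: [0.2, -0.9, 0.3]
width: 0.2
finger_force: 0.0
```

```bash
cat > chk.py <<'E'
from h import *
# side view: dark compact blob of the mount near the press frame x range; print its inlay/blob position
s=sense(); print(s['tool_pos'].round(1) if hasattr(s['tool_pos'],'round') else s['tool_pos'],np.round(s['force'],1),s['clock'])
E
python3 - <<'E'
from h import *
from chk import *
a=cam('scene');d=cam('side')
for n,c in(('scene',a),('side',d)):
    o=proj(c,[545.3,-70.9,83]); u,v=o.round().astype(int)
    g=c['frame'].max(2).astype(int); m=np.zeros_like(g,np.uint8); m[v-10:v+22,u-14:u+14]=(g<75)[v-10:v+22,u-14:u+14]
    m=cv2.morphologyEx(m,cv2.MORPH_OPEN,np.ones((3,3),np.uint8)); k,l,st,ce=cv2.connectedComponentsWithStats(m); i=1+st[1:,4].argmax()
    x,y,w,h,_=st[i]; print(n,o.round(1),st[i].tolist())
    # top face apex: centre from upper contour edge: expected top-edge pixel of the circle at z83
    C=[proj(c,[545.3+20*np.cos(t),-70.9+20*np.sin(t),z]) for t in np.linspace(0,6.28,60) for z in (51,83)]; C=np.array(C); print('expected box',C.min(0).round(1),C.max(0).round(1),'got',(x,y),(x+w-1,y+h-1))
E
```

```text
[421.5 -74.9  52.8] [ 0.2 -0.9  0.3] 11.875
scene [309.8 237.7] [304, 235, 14, 15, 119]
expected box [302.  231.1] [317.9 250.9] got (np.int32(304), np.int32(235)) (np.int32(317), np.int32(249))
side [315.8 205.5] [310, 203, 13, 16, 173]
expected box [308.7 200.9] [322.9 218.7] got (np.int32(310), np.int32(203)) (np.int32(322), np.int32(218))
```

Request:
play_rows:
  rows:
    - {"claw":0,"translation":[-6,0,0],"twist":[0,0,0]}
    - {"claw":0,"translation":[-11,0,0],"twist":[0,0,0]}
    - {"claw":0,"translation":[-14,0,0],"twist":[0,0,0]}
    - {"claw":0,"translation":[-17,0,0],"twist":[0,0,0]}
    - {"claw":0,"translation":[-20,0,0],"twist":[0,0,0]}
    - {"claw":0,"translation":[-24,0,0],"twist":[0,0,0]}
    - {"claw":0,"translation":[-29,0,0],"twist":[0,0,0]}
    - {"claw":0,"translation":[-35,0,0],"twist":[0,0,0]}
    - {"claw":0,"translation":[-41,0,0],"twist":[0,0,0]}
    - {"claw":0,"translation":[-47,0,0],"twist":[0,0,0]}
    - {"claw":0,"translation":[-53,0,0],"twist":[0,0,0]}
    - {"claw":0,"translation":[-59,0,0],"twist":[0,0,0]}
    - {"claw":0,"translation":[-65,0,0],"twist":[0,0,0]}
    - {"claw":0,"translation":[-71,0,0],"twist":[0,0,0]}
    - {"claw":0,"translation":[-77,0,0],"twist":[0,0,0]}
    - {"claw":0,"translation":[-83,0,0],"twist":[0,0,0]}
    - {"claw":0,"translation":[-89,0,0],"twist":[0,0,0]}
    - {"claw":0,"translation":[-95,0,0],"twist":[0,0,0]}
    - {"claw":0,"translation":[-100,0,0],"twist":[0,0,0]}
    - {"claw":0,"translation":[-104,0,0],"twist":[0,0,0]}

```text
clock: 14.48
tool_pos: [525.9, -70.5, 52.6]
orientation: [-0.021, 1.0, 0.0, 0.0]
force: [-3.2, -1.2, -0.7]
width: 0.4
finger_force: 1.7
```

Request:
play_rows:
  rows:
    - {"claw":0,"translation":[-4,0,0],"twist":[0,0,0]}
    - {"claw":0,"translation":[-8,0,0],"twist":[0,0,0]}
    - {"claw":0,"translation":[-12,0,0],"twist":[0,0,0]}
    - {"claw":0,"translation":[-15,0,0],"twist":[0,0,0]}
    - {"claw":0,"translation":[-18,0,0],"twist":[0,0,0]}
    - {"claw":0,"translation":[-20,0,0],"twist":[0,0,0]}
    - {"claw":0,"translation":[-20,0,0],"twist":[0,0,0]}

```text
clock: 15.35
tool_pos: [545.9, -69.5, 52.7]
orientation: [-0.021, 1.0, 0.0, 0.0]
force: [-0.6, -0.3, -0.0]
width: 0.8
finger_force: 0.7
```

Request:
play_rows:
  rows:
    - {"claw":0,"translation":[-2,0,0],"twist":[0,0,0]}
    - {"claw":0,"translation":[-4,0,0],"twist":[0,0,0]}
    - {"claw":0,"translation":[-5,0,0],"twist":[0,0,0]}
    - {"claw":0,"translation":[-5,0,0],"twist":[0,0,0]}

```text
clock: 15.85
tool_pos: [546.4, -69.5, 52.4]
orientation: [-0.021, 1.0, 0.0, -0.004]
force: [-25.4, 0.1, 18.7]
width: 0.7
finger_force: 12.6
```

Request:
play_rows:
  rows:
    - {"claw":0,"translation":[8,0,0],"twist":[0,0,0]}
    - {"claw":0,"translation":[20,0,0],"twist":[0,0,0]}
    - {"claw":0,"translation":[25,0,-40],"twist":[0,0,0]}
    - {"claw":0,"translation":[25,0,-90],"twist":[0,0,0]}
    - {"claw":0,"translation":[25,0,-140],"twist":[0,0,0]}
    - {"claw":0,"translation":[25,0,-190],"twist":[0,0,0]}
    - {"claw":0,"translation":[25,0,-240],"twist":[0,0,0]}
    - {"claw":0,"translation":[15,0,-290],"twist":[0,0,0]}
    - {"claw":0,"translation":[-30,-6,-298],"twist":[0,0,0]}
    - {"claw":0,"translation":[-80,-14,-298],"twist":[0,0,0]}
    - {"claw":50,"translation":[-130,-20,-298],"twist":[0,0,0]}
    - {"claw":50,"translation":[-170,-26,-298],"twist":[0,0,0]}
    - {"claw":50,"translation":[-188,-29,-298],"twist":[0,0,0]}
    - {"claw":50,"translation":[-188,-29,-298],"twist":[0,0,0]}
    - {"claw":50,"translation":[-188,-29,-298],"twist":[0,0,0]}

```text
clock: 17.73
tool_pos: [739.0, -90.4, 351.0]
orientation: [-0.021, 1.0, 0.0, 0.0]
force: [-1.0, 0.5, -0.1]
width: 42.7
finger_force: 0.0
```

```bash
python3 - <<'E'
from h import *
s=sense(); print(np.round(s['tool_pos'],1),s['clock'],s['width'])
w=cam('wrist'); save(w,'w3')
q=proj(w,[692.4,-89.7,286]); print('pred handle',q.round(1),'base',proj(w,[692.4,-89.7,232]).round(1),'axis234',proj(w,[655.2,-66.5,234]).round(1))
u,v=q.round().astype(int); g=w['frame'].max(2).astype(int)
for t in (30,45,60):
    m=np.zeros_like(g,np.uint8); m[v-35:v+35,u-35:u+35]=(g<t)[v-35:v+35,u-35:u+35]
    k,l,st,ce=cv2.connectedComponentsWithStats(m); print(t,[(st[i].tolist(),ce[i].round(1).tolist()) for i in range(1,k) if st[i,4]>60])
print(g[v-30:v+31:3,u-36:u+37:4])
E
```

```text
[739.  -90.4 351. ] 17.725 42.69690372429921
pred handle [323.7 153.1] base [323.  143.8] axis234 [354.1  98.5]
30 []
45 []
60 [([314, 137, 19, 9, 75], [322.9, 140.6])]
[[154 154 159 157 156 153 157 155 155 101 165 201 191 175 175 147 102 104
  116]
 [156 158 156 156 159 157 152 155 122 110 201 198 174 175 175 105 109 135
  137]
 [145 145 147 144 145 147 145 145 103 164 200 198 172 174 149 132 131 129
  129]
 [101 106 103 106 106 104 104 100  99 200 197 193 176 175 100  97  99  96
   98]
 [ 79 139 131 150 153 148 152 150 140 143 189 200 177 148 118 117 120 117
  121]
 [ 80 142 130 151 148 149 151 124  56  52  63 173 176 117 123 116 122 123
  119]
 [ 82 144 130 151 154 148 153  58  57  61  55  90 150 115 121 118 123 123
  122]
 [ 80 148 118 141 113 107 103  58  67  72  68  58  98  97  96  95  94  95
   97]
 [ 81  83 120 126  89  90  88  68  73  71  77  72  82  90  82  82  82  82
   81]
 [ 80  80  76 106 107 106  87  72  72  72  77  75  84 111  98  99 101 102
   99]
 [138 136 191 188 194 133  77  69  72  72  74  73  87 185 195 191 190 187
  183]
 [157 168 209 208 208 175  78  71  69  69  69  70  88 216 205 211 210 206
  206]
 [159 216 207 214 204 212 141  65  71  70  70  70 143 212 211 206 210 210
  199]
 [167 222 207 214 206 215 198  67  71  68  69  67 194 208 209 210 213 214
  208]
 [213 222 209 207 211 212 206 152  71  66  68 154 211 212 215 214 204 214
  213]
 [221 222 209 208 210 211 210 212 205 170 193 209 211 215 212 210 209 208
  205]
 [222 221 207 207 208 205 214 217 215 214 208 209 208 214 211 210 215 209
  208]
 [222 224 215 215 208 211 216 214 217 214 206 213 215 216 212 207 212 211
  212]
 [224 222 215 213 213 212 212 214 212 217 215 210 214 216 212 213 210 206
  209]
 [221 224 215 213 212 215 213 214 215 209 210 206 216 212 213 218 215 212
  214]
 [150 175 216 209 212 138 131 205 214 205 217 208 216 215 215 208 218 213
  214]]
```

Request:
play_rows:
  rows:
    - {"claw":50,"translation":[46.5,2.7,10],"twist":[0,0,0]}
    - {"claw":50,"translation":[46.5,2.7,40],"twist":[0,0,0]}
    - {"claw":50,"translation":[46.5,2.7,75],"twist":[0,0,0]}
    - {"claw":50,"translation":[46.5,2.7,87],"twist":[0,0,0]}
    - {"claw":50,"translation":[46.5,2.7,87],"twist":[0,0,0]}
    - {"claw":10,"translation":[46.5,2.7,87],"twist":[0,0,0]}
    - {"claw":10,"translation":[46.5,2.7,87],"twist":[0,0,0]}
    - {"claw":10,"translation":[46.5,2.7,87],"twist":[0,0,0]}
    - {"claw":10,"translation":[46.5,2.7,87],"twist":[0,0,0]}
    - {"claw":10,"translation":[46.5,2.7,87],"twist":[0,0,0]}
    - {"claw":10,"translation":[46.5,2.7,87],"twist":[0,0,0]}

```text
clock: 19.15
tool_pos: [693.0, -89.9, 263.8]
orientation: [-0.021, 1.0, -0.0, 0.0]
force: [0.2, -0.3, 1.8]
width: 17.5
finger_force: 30.0
```

```bash
cat > circ.py <<'E'
from h import *
import sys
# circ.py cx cy a0 a1 n : tool shifts from crank angle a0 to a1 (rad) about the axis cx,cy (press yaw .04), radius 45
cx,cy,a0,a1=map(float,sys.argv[1:5]); n=int(sys.argv[5]); yaw=.04
Y=R.from_euler('z',yaw); P=lambda a:Y.apply([45*np.sin(a),45*np.cos(a),0])+[cx,cy,0]
s=sense(); f=np.array(s['force']); print(np.round(s['tool_pos'],1),f.round(1),s['width'],s['clock'])
T=R.from_euler('z',.0437)*R.from_matrix(np.diag([-1,1,-1]))
rel=Y.inv().apply(np.array(s['tool_pos'])-[cx,cy,0]); print('angle',np.arctan2(rel[0],rel[1])%(2*np.pi),'rad',np.hypot(*rel[:2]))
for a in np.linspace(a0,a1,n+1)[1:]: print(round(a,2),T.inv().apply(P(a)-P(a0)).round(0)[:2])
E
python3 circ.py 655.2 -66.5 2.17 4.17 20
```

```text
[693.  -89.9 263.8] [ 0.2 -0.3  1.8] 17.539524492422537 19.15
angle 2.164471638080751 rad 44.43198862385504
2.27 [ 3. -4.]
2.37 [ 6. -7.]
2.47 [  9. -10.]
2.57 [ 13. -12.]
2.67 [ 17. -15.]
2.77 [ 21. -16.]
2.87 [ 25. -18.]
2.97 [ 30. -19.]
3.07 [ 34. -19.]
3.17 [ 39. -19.]
3.27 [ 43. -19.]
3.37 [ 47. -18.]
3.47 [ 52. -17.]
3.57 [ 56. -15.]
3.67 [ 60. -13.]
3.77 [ 64. -11.]
3.87 [67. -8.]
3.97 [70. -5.]
4.07 [73. -1.]
4.17 [76.  2.]
```

Request:
play_rows:
  rows:
    - {"claw":10,"translation":[3,-4,0],"twist":[0,0,0]}
    - {"claw":10,"translation":[6,-7,0],"twist":[0,0,0]}
    - {"claw":10,"translation":[9,-10,0],"twist":[0,0,0]}
    - {"claw":10,"translation":[13,-12,0],"twist":[0,0,0]}
    - {"claw":10,"translation":[17,-15,0],"twist":[0,0,0]}
    - {"claw":10,"translation":[21,-16,0],"twist":[0,0,0]}
    - {"claw":10,"translation":[25,-18,0],"twist":[0,0,0]}
    - {"claw":10,"translation":[30,-19,0],"twist":[0,0,0]}
    - {"claw":10,"translation":[34,-19,0],"twist":[0,0,0]}
    - {"claw":10,"translation":[39,-19,0],"twist":[0,0,0]}

```text
clock: 20.4
tool_pos: [654.3, -111.7, 263.7]
orientation: [-0.02, 1.0, -0.001, 0.0]
force: [2.6, -4.8, 2.3]
width: 17.5
finger_force: 30.0
```

```bash
python3 circ.py 655.2 -66.5 3.17 5.17 20
```

```text
[ 654.3 -111.7  263.7] [ 2.6 -4.8  2.3] 17.51194851300486 20.4
angle 3.2024620919793283 rad 45.2456361543674
3.27 [4. 0.]
3.37 [9. 1.]
3.47 [13.  2.]
3.57 [17.  4.]
3.67 [21.  6.]
3.77 [25.  9.]
3.87 [29. 12.]
3.97 [32. 15.]
4.07 [35. 18.]
4.17 [37. 22.]
4.27 [39. 26.]
4.37 [41. 30.]
4.47 [42. 34.]
4.57 [43. 39.]
4.67 [44. 43.]
4.77 [43. 48.]
4.87 [43. 52.]
4.97 [42. 57.]
5.07 [41. 61.]
5.17 [39. 65.]
```

Request:
play_rows:
  rows:
    - {"claw":10,"translation":[4,0,0],"twist":[0,0,0]}
    - {"claw":10,"translation":[9,1,0],"twist":[0,0,0]}
    - {"claw":10,"translation":[13,2,0],"twist":[0,0,0]}
    - {"claw":10,"translation":[17,4,0],"twist":[0,0,0]}
    - {"claw":10,"translation":[21,6,0],"twist":[0,0,0]}
    - {"claw":10,"translation":[25,9,0],"twist":[0,0,0]}
    - {"claw":10,"translation":[29,12,0],"twist":[0,0,0]}
    - {"claw":10,"translation":[32,15,0],"twist":[0,0,0]}
    - {"claw":10,"translation":[35,18,0],"twist":[0,0,0]}
    - {"claw":10,"translation":[37,22,0],"twist":[0,0,0]}
    - {"claw":10,"translation":[39,26,0],"twist":[0,0,0]}
    - {"claw":10,"translation":[41,30,0],"twist":[0,0,0]}
    - {"claw":10,"translation":[42,34,0],"twist":[0,0,0]}
    - {"claw":10,"translation":[43,39,0],"twist":[0,0,0]}
    - {"claw":10,"translation":[44,43,0],"twist":[0,0,0]}
    - {"claw":10,"translation":[43,48,0],"twist":[0,0,0]}
    - {"claw":10,"translation":[43,52,0],"twist":[0,0,0]}
    - {"claw":10,"translation":[42,57,0],"twist":[0,0,0]}
    - {"claw":10,"translation":[41,61,0],"twist":[0,0,0]}
    - {"claw":10,"translation":[39,65,0],"twist":[0,0,0]}

```text
clock: 22.9
tool_pos: [613.6, -47.3, 263.6]
orientation: [-0.021, 1.0, -0.0, 0.001]
force: [4.3, -4.9, 3.0]
width: 17.4
finger_force: 30.0
```

```bash
python3 circ.py 655.2 -66.5 5.17 7.17 20
python3 - <<'E'
from h import *
# is the specimen / foot seen? colour counts of brass in side and scene near the axis
for n in('scene','side'):
    c=cam(n); save(c,'gap_'+n); f=c['frame'].astype(int)
    u0=proj(c,[655,-67,170]); u1=proj(c,[655,-67,80]); print(n,u0.round(1),u1.round(1))
    for k in np.linspace(0,1,14):
        u,v=(u0+(u1-u0)*k).round().astype(int); print(round(170-90*k),f[v,u].tolist(),end=' ')
    print()
E
```

```text
[613.6 -47.3 263.6] [ 4.3 -4.9  3. ] 17.411827844631098 22.9
angle 5.184824970073848 rad 45.836157278021126
5.27 [-2.  4.]
5.37 [-5.  8.]
5.47 [-8. 11.]
5.57 [-11.  14.]
5.67 [-15.  17.]
5.77 [-18.  19.]
5.87 [-22.  21.]
5.97 [-27.  23.]
6.07 [-31.  24.]
6.17 [-35.  25.]
6.27 [-40.  25.]
6.37 [-44.  25.]
6.47 [-49.  24.]
6.57 [-53.  23.]
6.67 [-57.  22.]
6.77 [-61.  20.]
6.87 [-65.  17.]
6.97 [-69.  15.]
7.07 [-72.  12.]
7.17 [-75.   8.]
scene [338.8 249.5] [337.9 268.3]
170 [32, 32, 33] 163 [37, 37, 39] 156 [45, 47, 48] 149 [61, 62, 65] 142 [67, 69, 71] 135 [68, 69, 72] 128 [65, 66, 69] 122 [50, 51, 54] 115 [46, 47, 49] 108 [46, 45, 49] 101 [42, 44, 45] 94 [40, 42, 44] 87 [42, 44, 43] 80 [59, 61, 61] 
side [275.7 176.1] [278.1 201.5]
170 [102, 102, 103] 163 [62, 61, 61] 156 [62, 62, 61] 149 [63, 62, 62] 142 [63, 62, 62] 135 [79, 79, 80] 128 [72, 71, 72] 122 [61, 61, 61] 115 [61, 60, 60] 108 [60, 60, 59] 101 [72, 63, 49] 94 [76, 69, 60] 87 [73, 73, 70] 80 [75, 74, 72]
```

Request:
play_rows:
  rows:
    - {"claw":10,"translation":[-2,4,0],"twist":[0,0,0]}
    - {"claw":10,"translation":[-5,8,0],"twist":[0,0,0]}
    - {"claw":10,"translation":[-8,11,0],"twist":[0,0,0]}
    - {"claw":10,"translation":[-11,14,0],"twist":[0,0,0]}
    - {"claw":10,"translation":[-15,17,0],"twist":[0,0,0]}
    - {"claw":10,"translation":[-18,19,0],"twist":[0,0,0]}
    - {"claw":10,"translation":[-22,21,0],"twist":[0,0,0]}
    - {"claw":10,"translation":[-27,23,0],"twist":[0,0,0]}
    - {"claw":10,"translation":[-31,24,0],"twist":[0,0,0]}
    - {"claw":10,"translation":[-35,25,0],"twist":[0,0,0]}
    - {"claw":10,"translation":[-40,25,0],"twist":[0,0,0]}
    - {"claw":10,"translation":[-44,25,0],"twist":[0,0,0]}
    - {"claw":10,"translation":[-49,24,0],"twist":[0,0,0]}
    - {"claw":10,"translation":[-53,23,0],"twist":[0,0,0]}
    - {"claw":10,"translation":[-57,22,0],"twist":[0,0,0]}
    - {"claw":10,"translation":[-61,20,0],"twist":[0,0,0]}
    - {"claw":10,"translation":[-65,17,0],"twist":[0,0,0]}
    - {"claw":10,"translation":[-69,15,0],"twist":[0,0,0]}
    - {"claw":10,"translation":[-72,12,0],"twist":[0,0,0]}
    - {"claw":10,"translation":[-75,8,0],"twist":[0,0,0]}

```text
clock: 25.5
tool_pos: [686.7, -35.5, 263.6]
orientation: [-0.021, 1.0, 0.0, -0.001]
force: [-4.6, -1.5, 7.6]
width: 17.3
finger_force: 30.0
```

```bash
cat > stem.py <<'E'
from h import *
# brass (red well above blue) near the screw axis, per camera
for n in('scene','side'):
    c=cam(n); f=c['frame'].astype(int); u,v=proj(c,[655,-67,100]).round().astype(int)
    m=np.zeros(f.shape[:2],np.uint8); b=(f[:,:,0]-f[:,:,2])>9; m[v-14:v+14,u-10:u+11]=b[v-14:v+14,u-10:u+11]
    k,l,st,ce=cv2.connectedComponentsWithStats(m); print(n,(u,v),[st[i].tolist() for i in range(1,k) if st[i,4]>3])
    mm=np.abs(proj(c,[655,-67,110])[1]-proj(c,[655,-67,100])[1])/10
    print('px/mm',mm, (f[v-14:v+14,u-6:u+7,0]-f[v-14:v+14,u-6:u+7,2]).clip(0).sum(1))
E
python3 stem.py; python3 circ.py 655.2 -66.5 7.17 8.97 18
```

```text
scene (np.int64(338), np.int64(264)) []
px/mm 0.20061022983906013 [0 1 1 0 0 0 0 0 0 0 0 0 1 0 1 0 0 0 0 1 0 0 2 1 0 7 4 7]
side (np.int64(278), np.int64(196)) [[277, 196, 4, 4, 13]]
px/mm 0.27618435128110547 [ 10  18  17  20  20  20  21  19  16  10  14  14  15  20  50 127 131  76
  28  27  28  23  30  36  37  35  36  40]
[687.1 -35.9 263.6] [-3.3 -3.   6.7] 17.077911211012502 25.6
angle 0.8466933794465256 rad 44.23316652887385
7.27 [-3. -4.]
7.37 [-5. -8.]
7.47 [ -7. -12.]
7.57 [ -8. -16.]
7.67 [ -9. -20.]
7.77 [-10. -25.]
7.87 [-10. -29.]
7.97 [-10. -34.]
8.07 [ -9. -38.]
8.17 [ -8. -42.]
8.27 [ -6. -47.]
8.37 [ -4. -51.]
8.47 [ -2. -54.]
8.57 [  1. -58.]
8.67 [  4. -61.]
8.77 [  8. -64.]
8.87 [ 11. -67.]
8.97 [ 15. -69.]
```

```bash
cat > br.py <<'E'
from h import *
def br(f):
    f=f.astype(int); p=(f[186:212,274:284,0]-f[186:212,274:284,2]); return p
p0=br(cv2.imread('pics/gap_side.png')[:,:,::-1]); c=cam('side'); p1=br(c['frame'])
for p in(p0,p1): print(p[3:18].tolist() if 0 else p[3:18,2:8].sum(1), (p>15).sum(), p[p>15].sum())
E
python3 br.py
```

```text
[ 6  6 10 10 12 15 41 99 96 48 18 17 18 17 17] 7 182
[  7   5   5   8   6   8  13  39 115 118  61  15  16  16  16] 9 242
```

Request:
play_rows:
  rows:
    - {"claw":10,"translation":[-3,-4,0],"twist":[0,0,0]}
    - {"claw":10,"translation":[-5,-8,0],"twist":[0,0,0]}
    - {"claw":10,"translation":[-7,-12,0],"twist":[0,0,0]}
    - {"claw":10,"translation":[-8,-16,0],"twist":[0,0,0]}
    - {"claw":10,"translation":[-9,-20,0],"twist":[0,0,0]}
    - {"claw":10,"translation":[-10,-25,0],"twist":[0,0,0]}
    - {"claw":10,"translation":[-10,-29,0],"twist":[0,0,0]}
    - {"claw":10,"translation":[-10,-34,0],"twist":[0,0,0]}
    - {"claw":10,"translation":[-9,-38,0],"twist":[0,0,0]}
    - {"claw":10,"translation":[-8,-42,0],"twist":[0,0,0]}
    - {"claw":10,"translation":[-6,-47,0],"twist":[0,0,0]}
    - {"claw":10,"translation":[-4,-51,0],"twist":[0,0,0]}

```text
clock: 27.15
tool_pos: [694.6, -86.6, 263.7]
orientation: [-0.021, 1.0, 0.0, 0.001]
force: [5.9, -0.0, 4.1]
width: 17.7
finger_force: 30.0
```

```bash
python3 br.py; python3 circ.py 655.2 -66.5 8.37 9.77 14; python3 - <<'E'
from h import *
# column profile down the axis, side view, now and free
g0=cv2.imread('pics/gap_side.png').astype(int).mean(2); g1=cam('side')['frame'].astype(int).mean(2)
for g in(g0,g1): print(g[188:216,276:281].mean(1).round().astype(int).tolist())
E
```

```text
[ 6  6 10 10 12 15 41 99 96 48 18 17 18 17 17] 7 182
[  4   7   7   8   8   7  11  12  43 110  65  15  15  16  15] 5 126
[694.2 -87.4 263.7] [ 4.5 -0.7  4.9] 16.960583962700333 27.2
angle 2.103026095850982 rad 44.272185644929316
8.47 [ 2. -4.]
8.57 [ 5. -7.]
8.67 [  8. -11.]
8.77 [ 12. -13.]
8.87 [ 15. -16.]
8.97 [ 19. -18.]
9.07 [ 24. -20.]
9.17 [ 28. -21.]
9.27 [ 32. -22.]
9.37 [ 37. -23.]
9.47 [ 41. -23.]
9.57 [ 46. -22.]
9.67 [ 50. -21.]
9.77 [ 54. -20.]
[64, 63, 60, 58, 57, 56, 56, 58, 61, 62, 66, 69, 70, 73, 73, 67, 38, 37, 37, 37, 37, 37, 37, 38, 39, 53, 73, 68]
[71, 66, 63, 60, 58, 56, 56, 54, 53, 55, 62, 67, 70, 71, 73, 73, 67, 37, 36, 36, 36, 36, 36, 36, 38, 53, 73, 68]
```

The brass stem's lower edge stopped moving near crank 6.6–6.8 rad, which matches the 6.64 I computed. The crank is now at 8.38, so I'll finish at about 9.8.

Request:
play_rows:
  rows:
    - {"claw":10,"translation":[2,-4,0],"twist":[0,0,0]}
    - {"claw":10,"translation":[5,-7,0],"twist":[0,0,0]}
    - {"claw":10,"translation":[8,-11,0],"twist":[0,0,0]}
    - {"claw":10,"translation":[12,-13,0],"twist":[0,0,0]}
    - {"claw":10,"translation":[15,-16,0],"twist":[0,0,0]}
    - {"claw":10,"translation":[19,-18,0],"twist":[0,0,0]}
    - {"claw":10,"translation":[24,-20,0],"twist":[0,0,0]}
    - {"claw":10,"translation":[28,-21,0],"twist":[0,0,0]}
    - {"claw":10,"translation":[32,-22,0],"twist":[0,0,0]}
    - {"claw":10,"translation":[37,-23,0],"twist":[0,0,0]}
    - {"claw":10,"translation":[41,-23,0],"twist":[0,0,0]}
    - {"claw":10,"translation":[46,-22,0],"twist":[0,0,0]}
    - {"claw":10,"translation":[50,-21,0],"twist":[0,0,0]}
    - {"claw":10,"translation":[54,-20,0],"twist":[0,0,0]}
    - {"claw":10,"translation":[54,-20,0],"twist":[0,0,0]}
    - {"claw":10,"translation":[54,-20,0],"twist":[0,0,0]}

```text
clock: 29.25
tool_pos: [639.9, -109.4, 263.6]
orientation: [-0.021, 1.0, -0.0, -0.001]
force: [-1.3, -4.4, 7.1]
width: 17.2
finger_force: 30.0
```

```bash
python3 br.py; python3 circ.py 655.2 -66.5 9.77 9.87 1
```

```text
[ 6  6 10 10 12 15 41 99 96 48 18 17 18 17 17] 7 182
[ 6  7  8 12 11  8 11 13 13 23 45 15 14 17 15] 0 0
[ 639.9 -109.4  263.6] [-1.8 -3.3  6.9] 17.183511537637344 29.3
angle 3.523319888116466 rad 45.56391768242487
9.87 [4. 2.]
```

Request:
play_rows:
  rows:
    - {"claw":50,"translation":[0,0,0],"twist":[0,0,0]}
    - {"claw":50,"translation":[0,0,0],"twist":[0,0,0]}
    - {"claw":50,"translation":[0,0,0],"twist":[0,0,0]}
    - {"claw":50,"translation":[0,0,-20],"twist":[0,0,0]}
    - {"claw":50,"translation":[0,0,-50],"twist":[0,0,0]}
    - {"claw":50,"translation":[0,0,-80],"twist":[0,0,0]}
    - {"claw":50,"translation":[40,0,-100],"twist":[0,0,0]}
    - {"claw":50,"translation":[90,0,-100],"twist":[0,0,0]}
    - {"claw":50,"translation":[90,0,-100],"twist":[0,0,0]}
    - {"claw":50,"translation":[90,0,-100],"twist":[0,0,0]}

```text
clock: 30.55
tool_pos: [551.0, -112.5, 363.7]
orientation: [-0.021, 1.0, 0.0, 0.0]
force: [-0.2, -0.6, 1.1]
width: 49.9
finger_force: 0.0
```

```bash
python3 - <<'E'
from h import *
s=sense(); print(np.round(s['tool_pos'],1),np.round(s['force'],1),s['clock'])
import br
# handle check: dark handle in scene, expected at crank 9.81
a=cam('scene'); Y=R.from_euler('z',.04)
for ang in (9.5,9.8,10.1): print(ang,proj(a,Y.apply([45*np.sin(ang),45*np.cos(ang),0])+[655.2,-66.5,270]).round(1))
u,v=proj(a,Y.apply([45*np.sin(9.8),45*np.cos(9.8),0])+[655.2,-66.5,270]).round().astype(int)
m=np.zeros((400,640),np.uint8); m[v-18:v+18,u-18:u+18]=(a['frame'].max(2)<40)[v-18:v+18,u-18:u+18]
k,l,st,ce=cv2.connectedComponentsWithStats(m); print([(st[i].tolist(),ce[i].round(1).tolist()) for i in range(1,k) if st[i,4]>15])
# tray front edge in side view: pixel of plate top at home vs expected
d=cam('side'); f=d['frame'].astype(int).mean(2)
p=[proj(d,Y.apply([x,20,67])+[655.2,-66.5,0]) for x in range(-150,-60,5)]; print([(x,int(f[int(round(q[1])),int(round(q[0]))])) for x,q in zip(range(-150,-60,5),p)])
E
```

```text
[ 551.  -112.5  363.7] [-0.2 -0.6  1.1] 30.55
[ 6  6 10 10 12 15 41 99 96 48 18 17 18 17 17] 7 182
[ 6  7  6 11 11 10 12 11 12 22 45 15 15 14 16] 0 0
9.5 [322.  235.4]
9.8 [318.9 230.2]
10.1 [317.9 224.7]
[([314, 224, 10, 20, 142], [318.8, 233.1]), ([331, 241, 6, 7, 17], [333.4, 244.4])]
[(-150, 80), (-145, 80), (-140, 80), (-135, 79), (-130, 76), (-125, 69), (-120, 70), (-115, 70), (-110, 64), (-105, 55), (-100, 63), (-95, 101), (-90, 136), (-85, 139), (-80, 139), (-75, 139), (-70, 139), (-65, 140)]
```

```bash
python3 -c "
from cell import finish_job; print(finish_job())"
```

```text
the job is handed in; nothing more can be done
None
```

I handed the job in at about 30.5 s; no verdict was returned. By my measurements the thick mount stands on the anvil, the tray is home against its stop, the foot is pressed in about 8 mm (half a turn past contact), and the arm is clear.

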